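# Unclip the charged vacuum battery and hold it out

## Task

One of the two vacuum-cleaner batteries in the twin charger is fully charged: all four lights on its top are green, while the other shows a single amber light. Pinch the two blue side catches of the charged one together, lift it straight up out of its bay and bring it out to this side of the charger (the robot's side), and finish still holding it there by its pinched catches, upright, steady and well clear of the console, so that I can take it. Leave the other battery latched in its bay and everything else on the console as it is.

Things in the scene. Friction and masses are not known exactly. Their poses are not given: they have to be found in the camera images.
- charger: Grey twin battery charger, fixed, 140 x 280 x 50 mm (its x, y, z). Origin: centre of its underside, on the console. Its x axis points away from the robot side (front = -x), y to its left, z up. Two bays 136 mm apart, centred at y = +68 and -68 mm, x = 0; bay floor at z = 12 mm, deck (top) at z = 50 mm. A pack in its bay has about 1.2 mm of play each way. The front area before it is free of tall things.
- pack_full_mid (a point): The CHARGED battery pack (four green lights in the black window on its top): white and black block 96 mm (x) x 44 mm (y) x 110 mm (z), 0.35 to 0.6 kg. In which bay it sits varies. Point: centre of the pack, 55 mm above its underside (so at 67 mm height when seated; its top is at 122 mm). Axes as the charger's while seated; z up.
- pack_full_pinch (a point): Charged pack: point half-way between its two blue catch buttons, at mid-height of them: 73 mm above its underside (seated: 85 mm above the console, 35 mm above the deck). The buttons face the pack's +y and -y, each 30 mm long (x), 34 mm high. Over their outer faces 59 mm sprung out, 47 mm fully pinched (then still 1.5 mm proud of the sides). Pinch along y, from above; 65 mm free beside each button.
- full_left (a joint): Charged pack, catch on its +y side. Slides inwards, m: 0 = sprung out (latched), 0.006 = fully pinched (end stop); its tooth clears the bay's keeper ledge beyond 0.0035 to 0.005. Takes 2.6 N to start moving, 6.5 N at the end stop. A grip of 20 to 25 N pinches both home and carries the pack without slipping.
- full_right (a joint): Charged pack, catch on its -y side. Slides inwards, m: 0 = sprung out (latched), 0.006 = fully pinched (end stop); its tooth clears the bay's keeper ledge beyond 0.0035 to 0.005. Takes 2.6 N to start moving, 6.5 N at the end stop. A grip of 20 to 25 N pinches both home and carries the pack without slipping.
- pack_low_mid (a point): The other pack, still charging (one amber light, three dark): same size and shape, same catches; sits in the other bay. Point: its centre, 55 mm above its underside. To be left latched in its bay.
- tin: Bystander: red plastic tin with clip-on lid, 106 mm diameter, 87 mm high, to the right. Origin: centre of its underside.
- jar: Bystander: small glass jar with steel twist cap, 56 mm diameter, 78 mm high, to the right. Origin: centre of its underside.
- key: Bystander: steel door key lying flat, 76 mm long, 4 mm thick, to the left. Origin: middle, on the underside.
- saucer: Bystander: white saucer, 110 mm diameter, 14 mm high, to the left, under the tea glass. Origin: centre of its underside.
- tea_glass: Bystander: amber tulip tea glass, 54 mm wide at the rim, 86 mm high, standing on the saucer. Origin: centre of its underside.
- coaster: Bystander: grey silicone coaster, 96 mm diameter, 6 mm thick, front right. Origin: centre of its underside.
There are look-alikes about, which are no part of the job. What is shaped like the part that bears pack_full_mid but turquoise is not meant.

How it is judged:
By the outcome, as a careful person would: the job done as asked, in the order asked, and still so for the second after the job is handed in, while the arm keeps its last pose, push and grip.
It also fails if it takes over 38 s, if anything falls off the work surface, if the arm or the gripper's body presses on something with over 40 N, if the wrist force passes 120 N, or if a joint passes its speed limit or range.

## Robot

A 6-joint arm with a two-finger parallel gripper is mounted at the origin on the work surface. World frame = base frame: x ahead of the robot, y to its left, z up, the work surface at z = 0. Lengths are in mm, angles in degrees, forces in N, time in s.
With the tool pointing down it reaches from about 300 to 775 mm from the base axis. Payload 14.6 kg.
Tool frame: the origin (TCP) lies midway between the tips of the shut fingers; the grasp point (between the pads) lies 19 mm behind it; z points along the fingers, y is the direction in which the jaws open and shut (so a half turn about z gives the same grasp; the last joint's range is limited). The gripper opens to 94 mm and grips with 3 to 60 N. Pads are 16 mm wide; open, the fingers measure 119 mm over their backs; the gripper's body (75 mm by 177 mm) begins 78 mm behind the grasp point.
Start: joints at [-70.623, 17.183, 87.147, -0, 75.671, -3.816], TCP at [216.601, -505.542, 205.446] pointing down, gripper open.
Joint ranges: [-173.82, 173.82], [-45.26, 126.66], [13.44, 144.39], [-59.66, 239.66], [0, 175.72], [-146.38, 146.38]. Speed limits (degrees/s): [127.2, 127.2, 147.25, 180, 180, 180].

## Interface

Orientations are given as a 3x3 rotation matrix whose columns are the frame's x, y, z axes.
In Python, from cell import env, camera, spotter gives the robot as it stands. The module is installed in compiled form; this text tells all that it offers.
- The arm moves only by the tool servo_tool, never from a script. Its argument "series" is a list that holds one entry, the list of rows, each a list of 7 numbers: the shift along the tool's x, y, z in m, then the turn, a rotation vector about the tool's x, y, z in degrees, then the opening in per cent of the stroke, from 0 (shut) to 100 (fully open). A call has 1 to 8 rows; each row shifts and turns the commanded pose from where the row before left it, along the tool's axes as they then stand; what a row does not reach is not made up. A row lasts 1/10 s, in which the tool goes at most 50 mm and 8.59 degrees, less where a joint would pass 70% of its speed; a pose out of reach is approached as far as the arm can. A call is refused whole if a number of a shift passes 0.05 or a number of a turn 8.59, either way. A call with a gripper value outside its range is refused whole. The fingers move at their own pace and stop on an object; "newtons" is the grip in N (left out, the last holds). Time passes only in rows, so rows that do not move let the fingers close. It gives the time, the measured TCP pose, the force and the opening at its end, in the units of the state.
- env.get_state(): the state, without advancing time (a new reading comes with each control period).
- camera(name): name is "scene" or "top" or "wrist"; returns a dict with "pixels" (400x640x3 uint8, blue, green, red), "mtx" (3x3 intrinsics, pixels), "k1" (the pictures are not rectified: a ray, as slopes to the right and down, at radius r is drawn at 1 + k1 r^2 times it, then the intrinsics apply), "T" (4x4, takes a point from camera to world coordinates); the wrist camera has in their place "hand_eye" (4x4, takes a point from camera to tool coordinates, whose origin is the TCP and whose axes are the flange's). Camera axes: x right, y down, z forward; pixel columns grow to the right and rows downward; lengths in mm; the calibration is good to about 2 mm. A picture is of the moment at which its call begins: read the wrist's pose just before it. There is no depth.
- env.hand_in(): hands the job in, once; it reports no verdict.
Trained networks look in a picture, given as the dict that the camera call returned (one of the last four; its "shot" number tells which), for a name from the list of things; names that differ only in an ending like _2 or _b are one class to them, and where a whole thing is asked for, a point or a joint stands for the part that bears it (a point fixed in the world has none). Each returns a list of dicts, best first, with "p" (0 to 1); they miss things now and then, are a little off and sometimes report something else, mostly with a low value. They report only what shows in the picture. A call takes as long as a camera call. They do not tell look-alikes from the thing itself.
- spotter.cut_out(thing, picture): "mask" (400x640 bool, what is visible of it) and "box" ([centre column, centre row, width, height] in pixels, round what is visible of it).
The state is a dict: "time": time; "qpos": joint angles; "joint_velocities": joint speeds; "joint_torque": joint torques, N m; "tool_pos": TCP position; "orientation": TCP orientation; "contact_force": force on the tool from outside, world axes, zero at the start; "ft_torque": the same for the moment, N m; "grip_width": finger opening in mm.
Only numpy, scipy, OpenCV 4.12 (cv2) and the standard library are available. Lean on these libraries where they do the work, as an engineer would, in place of code of your own. Each camera call takes 0.05 s, during which the arm holds its last target.

## Working session

There is one attempt and no reset: what is moved stays moved. The work goes in short steps, Python scripts to look and compute and a tool call to move; the robot and the scene stay as the last step left them, time stands still between calls to the robot, and variables do not carry over. Pictures are saved under pics/ and viewed, and the job is handed in when it is done.

Besides the shell and the picture viewer there is one more tool, called after "Request:" as name(argument=value, ...), one argument or row to a line, values as JSON. servo_tool: Moves the arm, as the interface text tells. Its arguments: {"type":"object","properties":{"series":{"type":"array","items":{"type":"array","items":{"type":"array","items":{"type":"number"}}}},"newtons":{"type":"number"}},"required":["series"]}

```bash
mkdir -p pics; python3 - <<'E'
from cell import env,camera,spotter
import cv2,pickle,numpy as np
s=env.get_state(); print(s)
for n in ["scene","top"]:
    c=camera(n); cv2.imwrite(f"pics/{n}0.png",c["pixels"]); pickle.dump(c,open(f"{n}0.pkl","wb"))
    print(n,c["mtx"],c["k1"],c["T"])
    for t in ["charger","pack_full_mid","pack_low_mid","full_left","tin","coaster","tea_glass","jar","key"]:
        print(t,[(r["box"],round(r["p"],2)) for r in spotter.cut_out(t,c)])
E
```

```text
{'time': 0.0, 'qpos': array([-7.06231105e+01,  1.72152880e+01,  8.71797075e+01, -1.93191094e-04,
        7.56707916e+01, -3.81649994e+00]), 'joint_velocities': array([-6.59508312e-02, -2.12165232e-02, -7.50204723e-05, -6.87085730e-03,
       -8.11917933e-02, -3.66552216e-02]), 'joint_torque': array([-1.61739157e-03, -5.31820428e+01, -3.52734804e+01,  7.07103079e-02,
        2.42884067e-02, -1.09568807e-04]), 'tool_pos': array([ 216.51416039, -505.30655235,  204.89397025]), 'orientation': array([[ 9.19180469e-01,  3.93836410e-01, -3.84032464e-04],
       [ 3.93836590e-01, -9.19179835e-01,  1.08207823e-03],
       [ 7.31669092e-05, -1.14587121e-03, -9.99999341e-01]]), 'contact_force': array([0.24584085, 0.05129591, 0.45407133]), 'ft_torque': array([0.00050122, 0.03595997, 0.00619536]), 'grip_width': 93.70208089542922}
scene [[468.38363662   0.         321.09031314]
 [  0.         468.38363662 207.82293784]
 [  0.           0.           1.        ]] 0.019770732193988744 [[ 8.08813194e-01  3.67476789e-01 -4.59110037e-01  1.26396042e+03]
 [ 5.87871308e-01 -5.25322889e-01  6.15177363e-01 -
[... 836 characters left out ...]
03 -9.91310644e-01  1.31314637e-01  3.63898222e+02]
 [-9.99818128e-01  9.94664060e-03  1.62719118e-02 -4.08864774e+01]
 [-1.74366589e-02 -1.31165056e-01 -9.91207189e-01  1.37372414e+03]
 [ 0.00000000e+00  0.00000000e+00  0.00000000e+00  1.00000000e+00]]
charger [([289.1, 168.7, 106.5, 60.6], 0.74)]
pack_full_mid [([290.6, 116.6, 38.1, 38.1], 0.84), ([323.1, 232.9, 38.9, 23.5], 0.58)]
pack_low_mid [([314.1, 168.8, 20.3, 36.9], 0.63), ([265.0, 171.4, 20.3, 38.9], 0.29)]
full_left [([316.9, 169.9, 22.5, 38.8], 0.45)]
tin [([466.2, 162.2, 47.2, 44.0], 0.81)]
coaster [([440.5, 265.4, 32.7, 32.9], 0.78)]
tea_glass [([181.4, 203.1, 21.8, 23.0], 0.76)]
jar [([480.0, 203.1, 28.2, 23.1], 0.71)]
key []
```

```bash
python3 - <<'E'
import cv2
a=cv2.imread("pics/top0.png");b=cv2.imread("pics/scene0.png")
cv2.imwrite("pics/top0c.png",cv2.resize(a[90:270,160:400],None,fx=3.3,fy=3.3,interpolation=cv2.INTER_CUBIC))
cv2.imwrite("pics/scene0c.png",cv2.resize(b[150:270,270:430],None,fx=5,fy=5,interpolation=cv2.INTER_CUBIC))
E
```

```text
(no output)
```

View pics/top0.png

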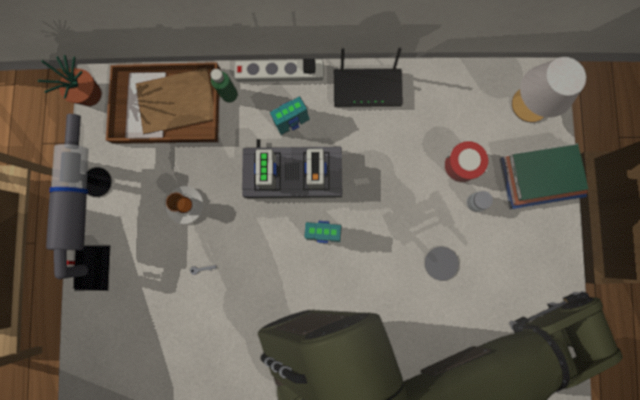

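View pics/top0c.png

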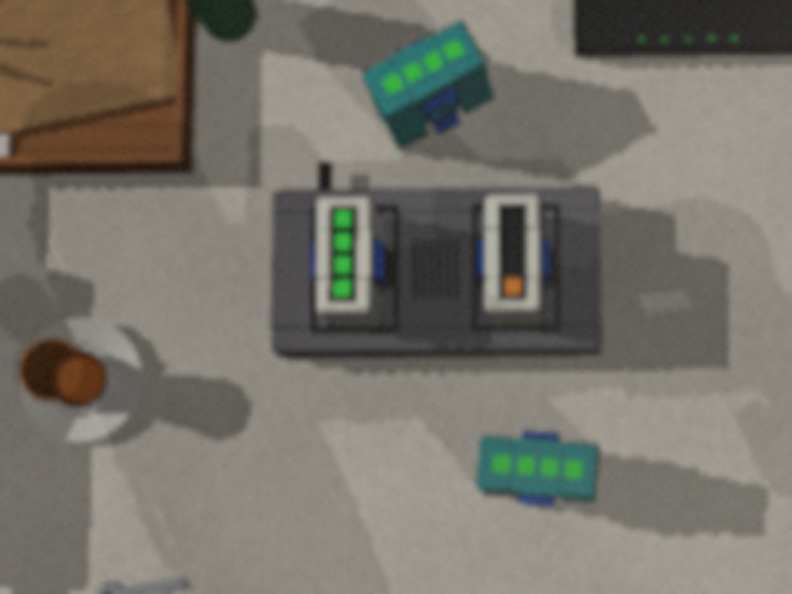

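View pics/scene0c.png

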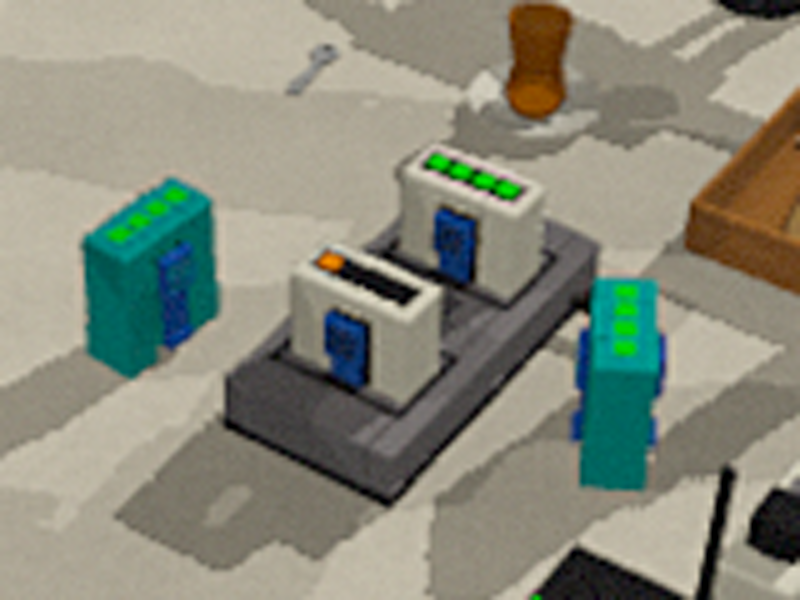

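View pics/scene0.png

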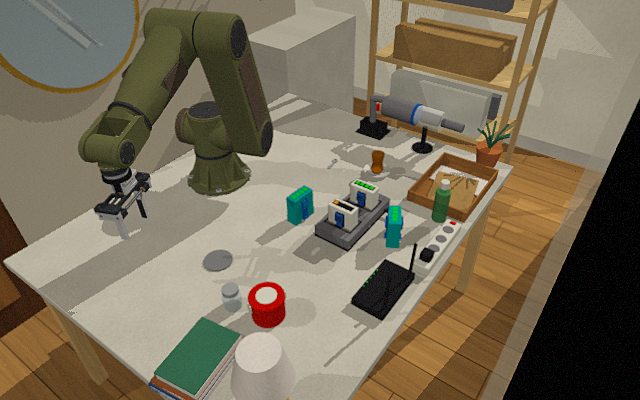

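The charged pack is the white one in the left bay, with four green lights at top-view pixel (264,167). The white pack at (316,167) shows one amber light. The turquoise ones at (290,115) and (323,232) are look-alikes. The crops confirm this.

Next I'll measure its pose.

```bash
cat > h.py <<'E'
import numpy as np,cv2
def und(c,uv):
    K=c["mtx"];p=np.array([(uv[0]-K[0,2])/K[0,0],(uv[1]-K[1,2])/K[1,1]]);q=p.copy()
    for _ in range(20): q=p/(1+c["k1"]*(q@q))
    return q
def ray(c,uv,T=None):
    T=c["T"] if T is None else T
    q=und(c,uv);return T[:3,3],T[:3,:3]@np.array([q[0],q[1],1.])
def plane(c,uv,z,T=None):
    o,d=ray(c,uv,T);return o+d*(z-o[2])/d[2]
def tri(a,b):
    (o1,d1),(o2,d2)=a,b
    A=np.stack([d1,-d2],1);s=np.linalg.lstsq(A,o2-o1,rcond=None)[0]
    p,q=o1+s[0]*d1,o2+s[1]*d2
    return (p+q)/2,np.linalg.norm(p-q)
def proj(c,X,T=None):
    T=c["T"] if T is None else T
    x=T[:3,:3].T@(np.asarray(X)-T[:3,3]);q=x[:2]/x[2];q=q*(1+c["k1"]*(q@q));K=c["mtx"]
    return np.array([q[0]*K[0,0]+K[0,2],q[1]*K[1,1]+K[1,2]])
E
python3 - <<'E'
from h import *; import pickle
t=pickle.load(open("top0.pkl","rb"));s=pickle.load(open("scene0.pkl","rb"))
def blobs(c,box,lo,hi):
    x0,y0,x1,y1=box
    h=cv2.cvtColor(c["pixels"],cv2.COLOR_BGR2HSV)[y0:y1,x0:x1]
    m=cv2.inRange(h,lo,hi);n,l,st,ce=cv2.connectedComponentsWithStats(m)
    return [(ce[i]+[x0,y0],st[i,4]) for i in range(1,n) if st[i,4]>3]
g=blobs(t,(250,140,285,200),(50,150,120),(70,255,255));print(g)
g2=blobs(s,(348,175,380,195),(50,150,120),(70,255,255));print(g2)
gt=np.mean([a for a,_ in g],0);gs=np.mean([a for a,_ in g2],0)
print(gt,gs,plane(t,gt,122),plane(s,gs,122),tri(ray(t,gt),ray(s,gs)))
for b,_ in g: print(plane(t,b,122))
for b,_ in g2: print(plane(s,b,122))
for uv in [(275,190),(600,188),(600,350),(275,350)]:
    print(plane(t,np.array(uv)/3.3+[160,90],50))
for uv in [(316,197),(371,197),(371,311),(316,311), (484,195),(541,195),(541,311),(484,311)]:
    print(plane(t,np.array(uv)/3.3+[160,90],122))
print([plane(t,p,110) for p in [(323,232)]])
E
```

```text
[(array([263.29166667, 155.95833333]), np.int32(24)), (array([263.2 , 162.92]), np.int32(25)), (array([263.11538462, 169.69230769]), np.int32(26)), (array([263.03846154, 176.88461538]), np.int32(26))]
[(array([359.66666667, 183.        ]), np.int32(21)), (array([368.95833333, 186.70833333]), np.int32(24))]
[263.16137821 166.3638141 ] [364.3125     184.85416667] [597.65426151 146.87671923 122.        ] [598.90618116 147.3684574  122.        ] (array([598.22762264, 147.35990045, 121.52405719]), np.float64(1.2367207575565244))
[625.74144406 146.82562008 122.        ]
[606.93074463 146.87076062 122.        ]
[588.70666785 146.90649481 122.        ]
[569.43113895 146.91439685 122.        ]
[579.64425141 147.23039109 122.        ]
[617.96472069 147.50416751 122.        ]
[665.62852431 214.45614989  50.        ]
[663.91032181 -63.15623811  50.        ]
[525.16379236 -61.4834309   50.        ]
[527.83729955 212.26994086  50.        ]
[642.99445169 167.16626885 122.        ]
[642.41707647 122.61038198 122.        ]
[549.53139721 121.89398357 122.        ]
[549.99528314 166.00406644 122.        ]
[642.93029314  31.41548886 122.        ]
[642.38659179 -14.45706089 122.        ]
[548.12126626 -13.79708729 122.        ]
[548.59032435  31.61120171 122.        ]
[array([423.54524584, -10.18560184, 110.        ])]
```

Request:
servo_tool(
  series=[
    [[0,0,0,0,0,7.74,100],[0,0,0,0,0,7.74,100],[0,0,0,0,0,7.74,100],[0.01,-0.018,0,0,0,0,100],[0.021,-0.036,0,0,0,0,100],[0.021,-0.036,0,0,0,0,100],[0.021,-0.036,0,0,0,0,100],[0.021,-0.036,0,0,0,0,100]],
  ],
)

```text
time: 1.8
tool_pos: [311.2, -342.1, 205.5]
orientation: [[1.0, -0.001, 0.0], [-0.001, -1.0, -0.0], [0.0, 0.0, -1.0]]
contact_force: [0.3, -0.8, -0.2]
grip_width: 93.9
```

Request:
servo_tool(
  series=[
    [[0.021,-0.036,0,0,0,0,100],[0.021,-0.036,0,0,0,0,100],[0.021,-0.036,0,0,0,0,100],[0.021,-0.036,0,0,0,0,100],[0.021,-0.036,0,0,0,0,100],[0.021,-0.036,0,0,0,0,100],[0.021,-0.036,0,0,0,0,100],[0.021,-0.036,0,0,0,0,100]],
  ],
)

```text
time: 2.6
tool_pos: [479.5, -54.0, 205.7]
orientation: [[1.0, -0.0, 0.0], [-0.0, -1.0, -0.0], [0.0, 0.0, -1.0]]
contact_force: [-0.1, -0.8, -0.0]
grip_width: 94.2
```

Request:
servo_tool(
  series=[
    [[0.021,-0.036,0,0,0,0,100],[0.021,-0.036,0,0,0,0,100],[0.021,-0.036,0,0,0,0,100],[0.021,-0.036,0,0,0,0,100],[0.021,-0.036,0,0,0,0,100],[0.012,-0.02,0,0,0,0,100],[0,0,0,0,0,0,100],[0,0,0,0,0,0,100]],
  ],
)

```text
time: 3.4
tool_pos: [595.7, 144.2, 205.1]
orientation: [[1.0, 0.0, -0.001], [0.0, -1.0, -0.0], [-0.001, 0.0, -1.0]]
contact_force: [-0.7, -0.7, 0.6]
grip_width: 94.1
```

```bash
python3 - <<'E'
from cell import env,camera
import cv2,pickle
s=env.get_state()
for n in ["wrist","top"]:
    c=camera(n); c["state"]=s;cv2.imwrite(f"pics/{n}1.png",c["pixels"]); pickle.dump(c,open(f"{n}1.pkl","wb"))
    if n=="wrist": print(c["hand_eye"],c["mtx"],c["k1"])
E
```

```text
[[ 1.18231326e-04 -9.64229269e-01 -2.65069619e-01  7.75711288e+01]
 [ 9.99999932e-01  2.06427412e-04 -3.04870979e-04 -6.43227122e-01]
 [ 3.48683156e-04 -2.65069565e-01  9.64229228e-01 -1.80502804e+02]
 [ 0.00000000e+00  0.00000000e+00  0.00000000e+00  1.00000000e+00]] [[350.39981974   0.         314.29214976]
 [  0.         350.39981974 203.13219939]
 [  0.           0.           1.        ]] -0.009126235315457611
```

View pics/wrist1.png

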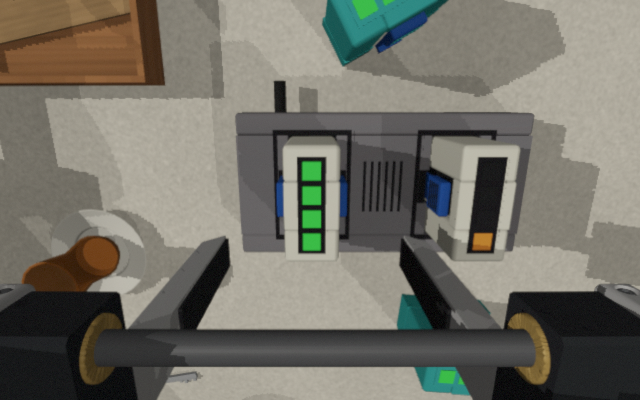

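```bash
python3 - <<'E'
from h import *; import pickle
c=pickle.load(open("wrist1.pkl","rb"));s=c["state"]
W=np.eye(4);W[:3,:3]=s["orientation"];W[:3,3]=s["tool_pos"];T=W@c["hand_eye"]
h=cv2.cvtColor(c["pixels"],cv2.COLOR_BGR2HSV)[140:262,280:345]
m=cv2.inRange(h,(50,120,100),(75,255,255));n,l,st,ce=cv2.connectedComponentsWithStats(m)
P=[]
for i in range(1,n):
    if st[i,4]>50: p=ce[i]+[280,140];P.append(plane(c,p,122,T));print(p,P[-1])
P=np.array(P);print(P.mean(0),np.degrees(np.arctan2(P[-1,1]-P[0,1],P[-1,0]-P[0,0])))
# bay outline / charger corners at deck z=50
for uv in [(274,131),(351,131),(276,237),(350,237),(238,131),(533,133),(418,131),(496,131)]: print(uv,plane(c,uv,50,T))
for uv in [(277,196),(347,196)]: print('btn',plane(c,uv,102,T))
for uv in [(297,158),(327,158),(298,253),(328,253),(284,182),(340,182)]: print('win',plane(c,uv,122,T))
E
```

```text
[311.0237467  170.52506596] [626.48417793 147.37422478 122.        ]
[311.025 195.025] [607.27611038 147.41684801 122.        ]
[311.05294118 218.5       ] [588.17038412 147.43834501 122.        ]
[311.44720497 241.5       ] [568.74270983 147.16527336 122.        ]
[597.66834556 147.34867279 122.        ] -179.7926623200776
(274, 131) [651.26682928 182.78793584  50.        ]
(351, 131) [651.28025087 110.3818332   50.        ]
(276, 237) [545.05407661 183.95906964  50.        ]
(350, 237) [545.07198051 108.43540818  50.        ]
(238, 131) [651.28075224 216.66258611  50.        ]
(533, 133) [649.69255505 -61.73378433  50.        ]
(418, 131) [651.33989948  47.31702791  50.        ]
(496, 131) [651.46638676 -26.34317259  50.        ]
btn [601.41497483 176.01241193 102.        ]
btn [601.42766016 117.58483918 102.        ]
win [636.02846938 157.91910977 122.        ]
win [636.03287827 135.31531353 122.        ]
win [558.74838725 158.10546047 122.        ]
win [558.75435043 133.74279425 122.        ]
win [617.5745264  168.13274213 122.        ]
win [617.58350091 125.15871504 122.        ]
```

Request:
servo_tool(
  series=[
    [[0.002,-0.003,0,0,0,0,100],[0,0,0.03,0,0,0,100],[0,0,0.03,0,0,0,100],[0,0,0.03,0,0,0,100],[0,0,0.025,0,0,0,100],[0,0,0.015,0,0,0,100],[0,0,0.007,0,0,0,100],[0,0,0,0,0,0,100]],
  ],
  newtons=23,
)

```text
time: 4.3
tool_pos: [597.9, 147.1, 68.4]
orientation: [[1.0, -0.001, -0.0], [-0.001, -1.0, -0.0], [-0.0, 0.0, -1.0]]
contact_force: [0.4, -0.2, -0.7]
grip_width: 94.1
```

```bash
python3 - <<'E'
from cell import env,camera
import cv2
c=camera("wrist");cv2.imwrite("pics/wrist2.png",c["pixels"]);s=env.get_state();print(s["tool_pos"],s["contact_force"])
E
```

```text
[598.30913682 147.21774593  69.2407486 ] [ 0.45939009 -0.37908758  0.68224316]
```

View pics/wrist2.png

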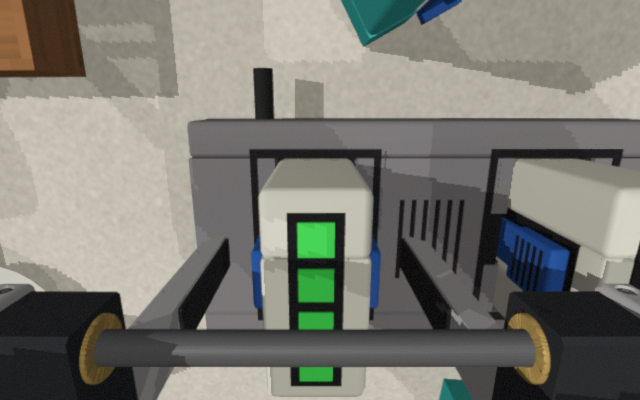

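The fingers straddle the charged pack's buttons (blue edges at columns ~257 and ~376) with clear space on both sides. Closing now.

Request:
servo_tool(
  series=[
    [[0,0,0.002,0,0,0,70],[0,0,0,0,0,0,60],[0,0,0,0,0,0,0],[0,0,0,0,0,0,0],[0,0,0,0,0,0,0],[0,0,0,0,0,0,0],[0,0,0,0,0,0,0],[0,0,0,0,0,0,0]],
  ],
  newtons=23,
)

```text
time: 5.15
tool_pos: [598.1, 147.1, 66.9]
orientation: [[1.0, -0.001, 0.001], [-0.001, -1.0, -0.0], [0.001, 0.0, -1.0]]
contact_force: [-1.9, -2.2, 4.9]
grip_width: 45.6
```

Request:
servo_tool(
  series=[
    [[0,0,0,0,0,0,0],[0,0,-0.003,0,0,0,0],[0,0,-0.004,0,0,0,0],[0,0,-0.005,0,0,0,0]],
  ],
)

```text
time: 5.55
tool_pos: [597.5, 147.3, 78.1]
orientation: [[1.0, -0.0, -0.001], [-0.0, -1.0, -0.0], [-0.001, 0.0, -1.0]]
contact_force: [-0.3, 0.5, -4.6]
grip_width: 45.6
```

Only about 4.6 N of load, which is the pack's weight, so it is unlatched. I'll keep lifting straight up.

Request:
servo_tool(
  series=[
    [[0,0,-0.01,0,0,0,0],[0,0,-0.02,0,0,0,0],[0,0,-0.02,0,0,0,0],[0,0,-0.025,0,0,0,0],[0,0,-0.025,0,0,0,0],[0,0,-0.025,0,0,0,0],[0,0,-0.02,0,0,0,0],[0,0,-0.01,0,0,0,0]],
  ],
)

```text
time: 6.35
tool_pos: [598.2, 147.4, 236.0]
orientation: [[1.0, -0.0, 0.003], [-0.0, -1.0, 0.001], [0.003, -0.001, -1.0]]
contact_force: [0.5, -0.7, -4.9]
grip_width: 45.1
```

```bash
python3 - <<'E'
from cell import env,camera
import cv2
c=camera("scene");cv2.imwrite("pics/scene3.png",cv2.resize(c["pixels"][100:280,250:450],None,fx=3.3,fy=3.3));s=env.get_state();print(s["tool_pos"],s["contact_force"],s["grip_width"],s["qpos"])
E
```

```text
[598.4570058  147.41430165 236.68413721] [-0.47492349 -1.29963113 -3.62477206] 45.414494602326954 [1.04323724e+01 2.45255522e+01 7.30854925e+01 2.55097900e-03
 8.21705379e+01 1.00456314e+02]
```

View pics/scene3.png

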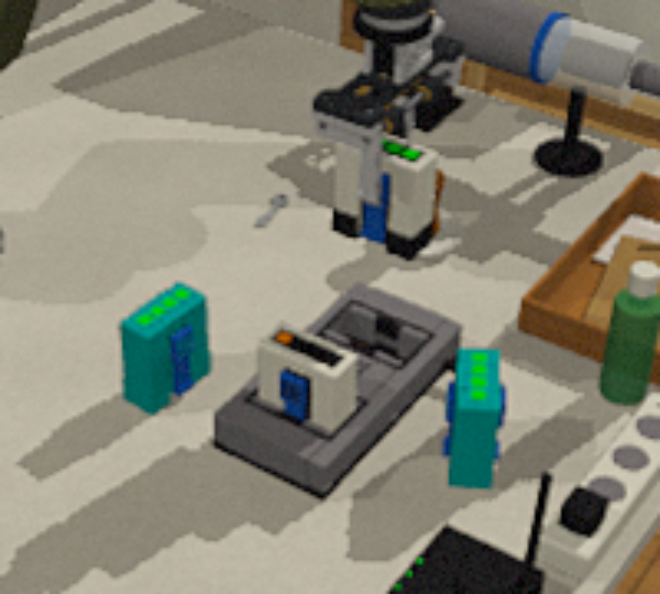

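The pack is out of its bay and upright in the gripper, and the amber one is still seated. Now I'll bring it to the robot's side, to x≈385, y≈147.

Request:
servo_tool(
  series=[
    [[-0.008,0,0,0,0,0,0],[-0.016,0,0,0,0,0,0],[-0.024,0,0,0,0,0,0],[-0.028,0,0,0,0,0,0],[-0.028,0,0,0,0,0,0],[-0.028,0,0,0,0,0,0],[-0.028,0,0,0,0,0,0],[-0.024,0,0,0,0,0,0]],
  ],
)

```text
time: 7.2
tool_pos: [411.6, 147.1, 232.1]
orientation: [[1.0, -0.0, -0.002], [-0.0, -1.0, -0.0], [-0.002, 0.0, -1.0]]
contact_force: [0.1, 0.3, -4.8]
grip_width: 45.0
```

Request:
servo_tool(
  series=[
    [[-0.016,0,0,0,0,0,0],[-0.01,0,0,0,0,0,0],[-0.004,0,0,0,0,0,0],[0,0,0,0,0,0,0],[0,0,0,0,0,0,0],[0,0,0,0,0,0,0],[0,0,0,0,0,0,0],[0,0,0,0,0,0,0]],
  ],
)

```text
time: 8.0
tool_pos: [384.1, 147.4, 233.3]
orientation: [[1.0, -0.001, -0.0], [-0.001, -1.0, -0.0], [-0.0, 0.0, -1.0]]
contact_force: [0.1, -0.5, -5.3]
grip_width: 44.9
```

```bash
python3 - <<'E'
from cell import env,camera
import cv2
for n in ["scene","wrist","top"]:
    c=camera(n);cv2.imwrite(f"pics/{n}4.png",c["pixels"])
    if n=="scene": cv2.imwrite("pics/scene4c.png",cv2.resize(c["pixels"][100:280,230:430],None,fx=3.3,fy=3.3))
s=env.get_state();print(s)
E
```

```text
{'time': 8.15, 'qpos': array([ 1.58917880e+01, -2.29549197e+00,  1.05361727e+02,  1.51356123e-03,
        7.69375074e+01,  1.05919324e+02]), 'joint_velocities': array([ 0.00434161, -0.0274291 ,  0.00320509, -0.07241738,  0.06523747,
       -0.01182612]), 'joint_torque': array([-2.02026113e-02, -3.51880395e+01, -3.77718294e+01, -5.36653490e-03,
       -7.64063629e-02, -5.90127456e-04]), 'tool_pos': array([383.97843587, 147.38129639, 233.41393934]), 'orientation': array([[ 9.99999879e-01, -4.86567715e-04, -6.98663061e-05],
       [-4.86567236e-04, -9.99999882e-01,  6.86454498e-06],
       [-6.98696379e-05, -6.83054950e-06, -9.99999998e-01]]), 'contact_force': array([ 0.02923096,  0.60153874, -5.26590378]), 'ft_torque': array([ 0.00088323, -0.0491519 ,  0.02843324]), 'grip_width': 45.27470726820594}
```

View pics/scene4c.png

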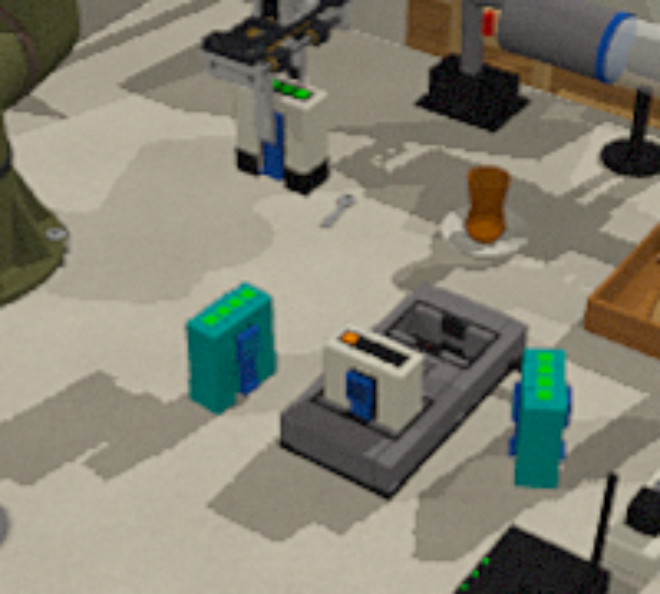

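View pics/wrist4.png

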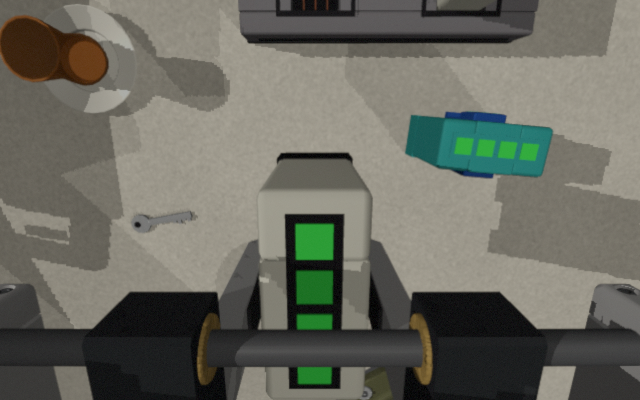

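View pics/top4.png

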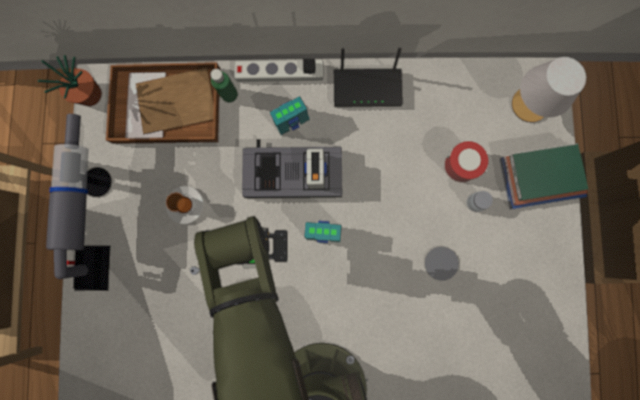

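The pack looks the same in the wrist picture as before the lift (window at columns 287–343, row 214), so it hasn't slipped. It is upright, its underside about 180 mm above the console and its rear face about 95 mm in front of the charger.

```bash
python3 -c "
from cell import env
print(env.hand_in())"
```

```text
the job is handed in; nothing more can be done
None
```

The charged battery is out of its bay and held upright by its pinched catches on the robot's side of the charger, ready for you to take. I handed the job in after about 8 s on the robot's clock.

- **Which pack:** I took the white one with four green lights, from the left bay. I pinched it at 23 N, lifted it straight up, then moved it toward the robot.
- **Where it is now:** The tool is at (384, 147, 233) mm. The pack's underside is about 180 mm above the console, and its rear face is about 95 mm in front of the charger.
- **Last checks:** The only load was the pack's own weight, about 5 N. The arm was still, and the pack had not slipped in the wrist picture. The amber pack was still seated, and the look-alikes and the other things on the console had not moved.
- **One mismatch:** The gripper read about 45 mm across the catches, slightly below the 47 mm given for fully pinched. I took this to be pad give or sensor offset. The catches released cleanly and the grip held.

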